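# Put the kettle on and set the hot plate's dial to the red mark

## Robot

A 6-joint arm with a two-finger parallel gripper is mounted at the origin on a cart in front of the work surface, level with it; the furniture and walls round the work are solid. World frame = base frame: x ahead of the robot, y to its left, z up, the work surface at z = 0. Lengths are in mm, angles in rad, forces in N, time in s.
With the tool pointing down it reaches from about 400 to 925 mm from the base axis. Payload 12.5 kg.
Tool frame: the origin (TCP) lies between the finger pads; the fingertips stand 19 mm ahead of it and the grasp point (between the pads) is the TCP (env.nose_length is the distance from the TCP to the fingertips, in mm); z points along the fingers, y is the line along which they close (so a half turn about z gives the same grasp; the last joint's range is limited). The gripper opens to 95 mm and grips with 3 to 60 N. Pads are 20 mm wide; open, the fingers measure 119 mm over their backs; the gripper's body (75 mm by 180 mm) begins 59 mm behind the grasp point.
Start: joints at [1.187, 0.491, 1.559, -0, 1.092, -0.106], TCP at [171.382, 601.06, 233.661] pointing down, gripper open.
Joint ranges: [-3.1, 3.1], [-0.84, 2.19], [0.05, 2.79], [-1.13, 4.28], [0.06, 2.93], [-2.69, 2.69]. Speed limits (rad/s): [2.22, 2.22, 2.79, 3.14, 3.14, 3.14].

## Interface

Orientations are given as [roll, pitch, yaw] about the fixed x, y, z axes, in that order (R = Rz(yaw) Ry(pitch) Rx(roll)).
In Python, from cell import env gives the robot as it stands. The module is installed in compiled form; this text tells all that it offers.
- The arm moves only by the tool drive_tool, never from a script. Its argument "rows" is a list that holds one entry, the list of rows, each a list of 7 numbers: the shift along the tool's x, y, z scaled (see below), then the turn, a rotation vector about the tool's x, y, z scaled (see below), then the opening, from 0 (shut) to 1 (fully open). In form: [[[tx, ty, tz, ax, ay, az, jaw], ...]]. A call has 1 to 5 rows; each row shifts and turns the commanded pose from where the row before left it, along the tool's axes as they then stand; what a row does not reach is not made up. The controller multiplies each number of a shift by 250 mm and each number of a turn by 180 degrees. A row lasts 1/8 s, in which the tool goes at most 62.5 mm and 10.7 degrees, less where a joint would pass 70% of its speed; a pose out of reach is approached as far as the arm can. A call with a number of a shift or a turn outside -1 to 1 is refused whole. A call with a gripper value outside its range is refused whole. The fingers move at their own pace and stop on an object; the grip force is fixed at half the most. Time passes only in rows, so rows that do not move let the fingers close. It gives the time, the measured TCP pose, the force, the opening and the grip force at its end, in the units of the state.
- env.state(): the state, without advancing time (a new reading comes with each control period).
- env.read_camera(name): name is "scene" or "top" or "wrist"; returns a dict with "color" (400x640x3 uint8, blue, green, red), "camera_matrix" (3x3 intrinsics, pixels), "pose" (4x4, takes a point from camera to world coordinates). Camera axes: x right, y up, looking along -z (the intrinsics and any distortion apply to the point x, -y, -z); pixel columns grow to the right and rows downward; lengths in mm; the calibration is good to about 2 mm. A picture is of the moment at which its call begins. There is no depth.
- env.job_done(): hands the job in; it is judged then, once.
Trained networks look in a picture, given as the dict that the camera call returned (one of the last four; its "shot" number tells which), for a name from the list of things; names that differ only in an ending like _2 or _b are one class to them, and where a whole thing is asked for, a point or a joint stands for the part that bears it (a point fixed in the world has none). Each returns a list of dicts, best first, with "score" (0 to 1); they miss things now and then, are a little off and sometimes report something else, mostly with a low value. They report only what shows in the picture. A call takes as long as a camera call. They do not tell look-alikes from the thing itself.
- env.search_frame(name, picture): "at" ([x, y, z] in mm, in the coordinates of the camera as it stood for that picture, good to about 4 mm: the middle of the surface that is visible of it).
- env.place_of(name, picture): "at" ([x, y, z] in mm, in the coordinates of the camera as it stood for that picture, good to about 4 mm: a listed point, or the origin of a listed thing).
The state is a dict: "t": time; "joints": joint angles; "qvel": joint speeds; "tau": joint torques, N m; "eef_pos": TCP position; "tcp_rot": TCP orientation; "ft_force": force on the tool from outside, world axes, zero at the start; "moment": the same for the moment, N m; "opening": opening from 0.0 (shut) to 1.0 (fully open); "grip_force": force on a finger pad.
Only numpy, scipy, OpenCV 4.12 (cv2) and the standard library are available. Lean on these libraries where they do the work, as an engineer would, in place of code of your own. Each camera call takes 0.05 s, during which the arm holds its last target. There are 200 camera calls.

## Task

Get the kettle going on the portable hot plate: take the small food tin off the plate and stand it upright in the empty part of the wooden tray, then stand the kettle in the middle of the plate, kept level on the way, with its spout pointing away from the dial. Only when the kettle stands there, turn the dial clockwise until its white pointer line points exactly at the red mark on its scale, leaving the mark where it is. Do not push about or knock over the jars in the tray or the other things on the worktop.

Things in the scene. Friction and masses are not known exactly. Their poses are not given: they have to be found in the camera images.
- hotplate: portable hot plate, a white housing 230 (x) by 340 (y) by 52 mm high, fixed to the worktop; origin at the centre of its underside, x away from the robot, y to the left, z up. The round dark plate is on its left half, the dial on a steel panel on its right half
- plate (a point): centre of the top of the round dark plate (170 mm across, its top 62 mm above the worktop, 72 mm to the left (+y) of the housing's centre); axes as the hot plate's; +y points straight away from the dial, which lies 177 mm off along -y
- dial_axis (a point): fixed point on the dial's vertical axis at the top of its bar grip, 88.5 mm above the worktop; axes as the hot plate's
- dial_tip (a point): end of the white pointer line on top of the black dial's bar grip, 30 mm from the dial's axis; its x axis points outward along the pointer, z up. The bar is 62 mm long (along x, centred on the axis), 14 mm wide and 24 mm high, standing on a round skirt 68 mm across and 10 mm thick whose top is 64.5 mm above the worktop; the bar turns with the dial and is pinched across its 14 mm width
- dial (a joint): angle of the dial in rad, 0 to 4.5, growing clockwise seen from above (0: pointer to the hot plate's front left, 135 degrees to the left of straight ahead); it stays where it is left, and turns with about 0.05 N m
- marker_tip (a point): middle of the red mark on the dial's scale, a flat red bar 14 by 7 mm lying on the panel, 46 mm from the dial's axis; its x axis points outward from the dial's axis. The dial is set when dial_tip's x axis and this x axis agree. The mark differs from start to start, is flat and very stiff; leave it where it is
- marker (a joint): place of the red mark on the scale in rad, measured just as the dial's angle: the dial is to read the same
- kettle: steel stove-top kettle without water, 140 mm in diameter at the foot, 0.4 to 0.65 kg, loose; origin at the centre of its flat underside, x toward the spout, z up. The body is 92 mm high, with a lid knob up to 106 mm
- kettle_handle (a point): centre of the black bar handle that crosses over the kettle's middle, 150 mm above its underside: a bar 104 mm long along the kettle's x, 18 mm wide and 18 mm high, free underneath for 35 mm; take it from above at its middle. x along the bar toward the spout, z up
- kettle_spout (a point): tip of the kettle's spout, 104 mm from its axis and 96 mm up
- tin: small food tin with red and white label, 57 mm in diameter, 72 mm high, 0.18 kg, standing on the plate at the start; origin at the centre of its underside, z up
- tray: open wooden tray, 200 (x) by 150 (y) by 24 mm high outside, walls 6 mm, floor 6 mm thick, fixed to the worktop; origin at the centre of its underside, x to its far end. Two jars stand in its far half (about x = +55 mm, y = +36 and -36 mm); the near half is empty: the tin's place is about x = -50 mm, y = 0
- salt_shaker: white salt shaker with grey top, 44 mm in diameter, 90 mm high, loose in the tray; leave it alone; origin at the centre of its underside
- spice_jar: spice jar with dark cap, 44 mm in diameter, 105 mm high, loose in the tray; leave it alone; origin at the centre of its underside
- mug: yellow and blue mug, 78 mm in diameter, 92 mm high, loose in front of the hot plate, a bystander; origin at the centre of its underside
- lemon: lemon, 71 by 53 by 51 mm, loose in front, a bystander; origin under its middle
- coffee_jar: jar of coffee with dark lid, 68 mm in diameter, 133 mm high, loose at the back, a bystander; origin at the centre of its underside
- spice_tall: spice jar with green cap, 46 mm in diameter, 106 mm high, loose at the back, a bystander; origin at the centre of its underside
- flask: steel vacuum flask, 67 mm in diameter, 228 mm high, loose at the back, a bystander; origin at the centre of its underside
- garlic: bulb of garlic, 60 mm across, 58 mm high, loose at the back, a bystander; origin under its middle
There are look-alikes about, which are no part of the job. Leave any orange or pink look-alike of the tin alone.

How it is judged (in metres and radians):
On the way, in this order (a step that is already met when the one before it is completed fails the run):
1. the tin stands released in the tray (x of tin in the frame of tray between -0.07 and 0.07 m and y of tin in the frame of tray between -0.045 and 0.045 m and z of tin in the frame of tray between 0.001 and 0.011 m and angle between tin's own z axis and vertical below 0.1 rad and linear speed of tin below 0.02 m/s and contact force between tin and the fingers below 0.1 N), for 0.2 s.
2. the kettle stands released on the middle of the plate, spout away from the dial (all of step 1 and horizontal distance between kettle and plate below 0.02 m and z of kettle in the frame of plate between -0.004 and 0.004 m and angle between kettle's own z axis and vertical below 0.06 rad and y of kettle_spout in the frame of plate above 0.05 m and linear speed of kettle below 0.02 m/s and contact force between kettle and the fingers below 0.1 N), for 0.2 s.
3. the dial's pointer points at the red mark (all of step 2 and angle between the x axis of dial_tip and the x axis of marker_tip, either way round below 0.15 rad and horizontal distance between dial_tip and marker_tip below 0.03 m and velocity of joint dial between -0.05 and 0.05 rad/s), for 0.2 s.
At the end, for the whole second after the job is handed in: The tin stands upright and released on the tray floor; the kettle stands released and upright on the plate, centred within 20 mm, its spout within about 60 degrees of straight away from the dial; the dial is at rest, its pointer within 0.15 rad of the red mark (all of step 3); the robot touches nothing.
It fails at once if the dial is turned while the kettle is not standing on the plate (distance of dial_tip from where it was at the start of the episode above 0.008 m and (horizontal distance between kettle and plate above 0.03 m or z of kettle in the frame of plate above 0.01 m)).
It fails at once if the red mark is shifted (distance of marker_tip from where it was at the start of the episode above 0.003 m).
It fails at once if the kettle is tilted by more than 0.45 rad (angle between kettle's own z axis and vertical above 0.45 rad).
It fails at once if a jar or another bystander is pushed by more than 30 mm (distance of any of salt_shaker, spice_jar, mug, lemon, coffee_jar, spice_tall, flask, garlic from where it was at the start of the episode above 0.03 m).
It fails at once if a standing bystander is tipped over (angle between any of salt_shaker, spice_jar, mug, coffee_jar, spice_tall, flask's own z axis and vertical above 0.4 rad).
It also fails if it takes over 72 s, if anything falls off the work surface, if the arm or the gripper's body presses on something with over 40 N, if the wrist force passes 120 N, or if a joint passes its speed limit or range.

## Working session

There is one attempt and no reset: what is moved stays moved. The work goes in short steps, Python scripts to look and compute and a tool call to move; the robot and the scene stay as the last step left them, time stands still between calls to the robot, and variables do not carry over. Pictures are saved under pics/ and viewed, at most 10 in all, crops included, and the job is handed in when it is done.

Besides the shell and the picture viewer there is one more tool, called after "Request:" by a JSON object that holds its "fn" and its "kwargs". drive_tool: Moves the arm, as the interface text tells. Its arguments: {"type":"object","properties":{"rows":{"type":"array","items":{"type":"array","items":{"type":"array","items":{"type":"number","minimum":-1,"maximum":1}}}}},"required":["rows"]}

```bash
mkdir -p pics; cat > h.py <<'E'
import numpy as np, cv2
from cell import env
def w(p,a): return (p["pose"]@np.r_[a,1])[:3]
def find(p,names,f="place_of",n=3):
    for k in names:
        for d in getattr(env,f)(k,p)[:n]:
            a=np.array(d["at"]); K=p["camera_matrix"]; q=K@np.array([a[0],-a[1],-a[2]])
            print(k,round(d["score"],2),w(p,a).round(0),"px",(q[:2]/q[2]).round(0))
def ray(p,u,v,z):
    K=p["camera_matrix"]; d=np.linalg.inv(K)@np.array([u,v,1.]); d=p["pose"][:3,:3]@np.array([d[0],-d[1],-d[2]])
    o=p["pose"][:3,3]; return o+d*(z-o[2])/d[2]
E
python3 - <<'E'
from h import *
s=env.state(); print(s)
for c in ("scene","top"):
    p=env.read_camera(c); cv2.imwrite(f"pics/{c}0.png",p["color"]); print(c,p["pose"].round(2).tolist())
    find(p,"hotplate plate dial_axis dial_tip marker_tip kettle kettle_handle kettle_spout tin tray salt_shaker spice_jar mug lemon coffee_jar spice_tall flask garlic".split())
E
```

```text
{'t': 0.0, 'joints': array([ 1.18737734e+00,  4.91545645e-01,  1.55942358e+00, -1.42935062e-05,
        1.09170717e+00, -1.05587390e-01]), 'qvel': array([ 1.08597632e-03,  8.52445521e-04, -1.22327941e-03, -9.60885998e-05,
        2.99305073e-04,  3.45042221e-04]), 'tau': array([-1.30009616e-03, -6.12635064e+01, -2.58190763e+01,  6.92658685e-02,
        4.80902789e-02, -1.87040123e-04]), 'eef_pos': array([171.31286212, 600.84142584, 233.07929271]), 'tcp_rot': array([-3.14051361e+00, -1.01610679e-04,  2.86376760e+00]), 'ft_force': array([0.23674435, 0.02025096, 0.27399262]), 'moment': array([-0.01628802,  0.03708846,  0.02923046]), 'grip_force': 0.0, 'opening': 0.9987080775117015}
scene [[0.51, 0.6, -0.61, -302.45], [-0.86, 0.36, -0.36, -503.6], [0.01, 0.71, 0.7, 1106.97], [0.0, 0.0, 0.0, 1.0]]
hotplate 0.75 [559.   8.   5.] px [318. 217.]
plate 0.83 [578.  78.  62.] px [303. 193.]
dial_axis 0.9 [ 538. -101.   93.] px [345. 216.]
dial_tip 0.89 [533. -64.  90.] px [334. 213.]
kettle 0.68 [ 505. -362.    3.] px [418. 278.]
kettle_handle 0.67 [ 506. -365.  151.] px [427. 247.]
kettle_spou
[... 1292 characters left out ...]
.] px [408. 225.]
tin 0.77 [ 346. -324.    1.] px [416. 252.]
tin 0.69 [285. 362.   1.] px [241. 273.]
tin 0.64 [ 689. -292.    2.] px [402. 168.]
tray 0.69 [501. 369.   1.] px [240. 218.]
salt_shaker 0.59 [544. 427.   8.] px [226. 208.]
spice_jar 0.45 [559. 357.   4.] px [243. 204.]
spice_jar 0.32 [ 507. -364.    6.] px [423. 211.]
spice_jar 0.25 [565.  10.  -0.] px [329. 200.]
mug 0.71 [321. 233.   1.] px [274. 262.]
lemon 0.63 [ 329. -216.    0.] px [388. 257.]
coffee_jar 0.93 [790. -58.  -1.] px [344. 147.]
spice_tall 0.78 [ 781. -191.    1.] px [376. 148.]
flask 0.6 [778. 169.  -3.] px [289. 152.]
garlic 0.72 [ 509. -365.  153.] px [433. 203.]
garlic 0.69 [786.  34.   1.] px [322. 148.]
```

```bash
python3 - <<'E'
import cv2
a=cv2.imread("pics/scene0.png");b=cv2.imread("pics/top0.png")
cv2.imwrite("pics/s1.png",cv2.resize(a[130:340,190:470],(800,600),interpolation=cv2.INTER_CUBIC))
cv2.imwrite("pics/t1.png",cv2.resize(b[130:290,210:450],(800,533),interpolation=cv2.INTER_CUBIC))
E
```

```text
(no output)
```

View pics/s1.png

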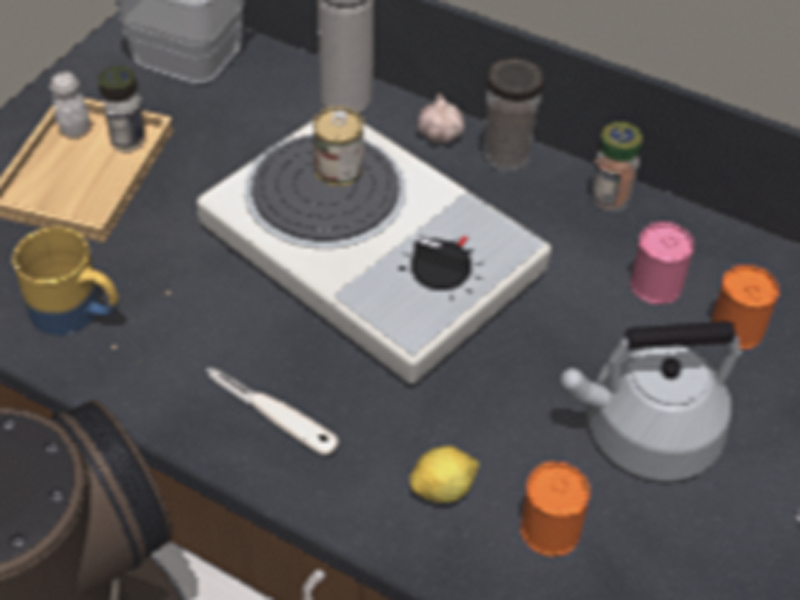

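View pics/t1.png

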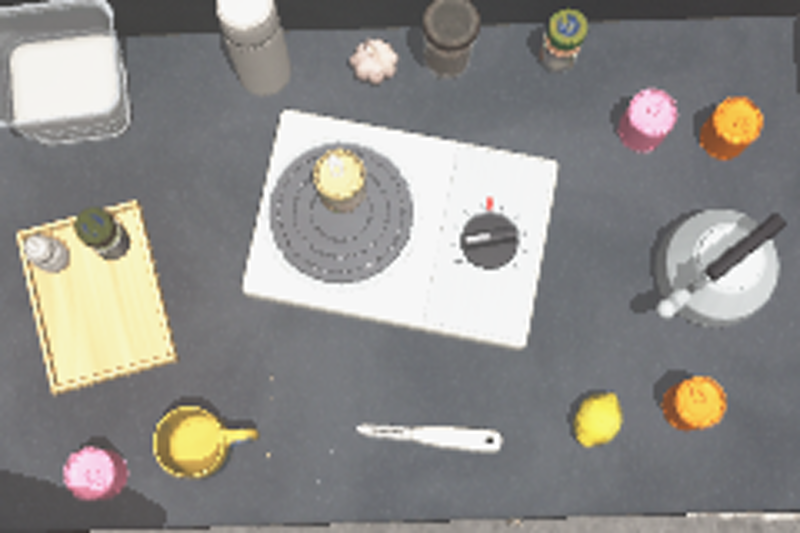

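```bash
cat >> h.py <<'E'
from scipy.spatial.transform import Rotation as Ro
def plan(tgt,yaw=None,jaw=1,n=None,start=None):
    s=env.state(); P=np.array(s["eef_pos"]) if start is None else np.array(start[:3],float)
    R=Ro.from_euler("xyz",s["tcp_rot"]) if start is None else Ro.from_euler("xyz",[np.pi,0,start[3]])
    T=np.array(tgt,float); G=Ro.from_euler("xyz",[np.pi,0,yaw]) if yaw is not None else R
    dr=(R.inv()*G).as_rotvec()
    n=n or int(max(np.ceil(np.linalg.norm(T-P)/50),np.ceil(np.linalg.norm(dr)/np.radians(9)),1))
    rows=[]
    for i in range(n):
        t=(R.inv().apply((T-P)/n)/250).round(3); a=(dr/n/np.pi).round(4)
        rows.append([*map(float,t),*map(float,a),jaw]); R=R*Ro.from_rotvec(dr/n)
    for r in rows: print(r)
E
python3 - <<'E'
from h import *
plan([520,60,330],3.37)
E
```

```text
[-0.138, -0.121, -0.028, 0.0, 0.0, -0.0115, 1]
[-0.134, -0.126, -0.028, 0.0, 0.0, -0.0115, 1]
[-0.129, -0.131, -0.028, 0.0, 0.0, -0.0115, 1]
[-0.124, -0.136, -0.028, 0.0, 0.0, -0.0115, 1]
[-0.119, -0.14, -0.028, 0.0, 0.0, -0.0115, 1]
[-0.114, -0.144, -0.028, 0.0, 0.0, -0.0115, 1]
[-0.109, -0.148, -0.028, 0.0, 0.0, -0.0115, 1]
[-0.103, -0.152, -0.028, 0.0, 0.0, -0.0115, 1]
[-0.098, -0.156, -0.028, 0.0, 0.0, -0.0115, 1]
[-0.092, -0.159, -0.028, 0.0, 0.0, -0.0115, 1]
[-0.086, -0.162, -0.028, 0.0, 0.0, -0.0115, 1]
[-0.08, -0.165, -0.028, 0.0, 0.0, -0.0115, 1]
[-0.074, -0.168, -0.028, 0.0, 0.0, -0.0115, 1]
[-0.068, -0.171, -0.028, 0.0, 0.0, -0.0115, 1]
```

Request:
{"fn": "drive_tool", "kwargs": {"rows": [[[-0.138,-0.121,-0.028,0,0,-0.0115,1],[-0.134,-0.126,-0.028,0,0,-0.0115,1],[-0.129,-0.131,-0.028,0,0,-0.0115,1],[-0.124,-0.136,-0.028,0,0,-0.0115,1],[-0.119,-0.14,-0.028,0,0,-0.0115,1]]]}}

```text
t: 2.52
eef_pos: [296.4, 406.6, 269.0]
tcp_rot: [3.141, 0.0, 3.046]
ft_force: [1.4, 0.3, 0.1]
opening: 0.999
grip_force: 0.0
```

Request:
{"fn": "drive_tool", "kwargs": {"rows": [[[-0.114,-0.144,-0.028,0,0,-0.0115,1],[-0.109,-0.148,-0.028,0,0,-0.0115,1],[-0.103,-0.152,-0.028,0,0,-0.0115,1],[-0.098,-0.156,-0.028,0,0,-0.0115,1],[-0.092,-0.159,-0.028,0,0,-0.0115,1]]]}}

```text
t: 3.15
eef_pos: [420.8, 213.4, 304.1]
tcp_rot: [3.141, 0.001, -3.057]
ft_force: [0.4, 1.2, -0.9]
opening: 0.999
grip_force: 0.0
```

Request:
{"fn": "drive_tool", "kwargs": {"rows": [[[-0.086,-0.162,-0.028,0,0,-0.0115,1],[-0.08,-0.165,-0.028,0,0,-0.0115,1],[-0.074,-0.168,-0.028,0,0,-0.0115,1],[-0.068,-0.171,-0.028,0,0,-0.0115,1],[0,0,0,0,0,0,1]]]}}

```text
t: 3.78
eef_pos: [520.6, 58.1, 331.7]
tcp_rot: [-3.141, 0.001, -2.916]
ft_force: [-1.0, 0.3, -0.7]
opening: 1.0
grip_force: 0.0
```

```bash
python3 - <<'E'
from h import *
s=env.state(); print(s["t"],s["eef_pos"],s["tcp_rot"],s["joints"])
p=env.read_camera("wrist"); cv2.imwrite("pics/w0.png",p["color"]); print(p["pose"].round(2).tolist())
find(p,"plate dial_axis dial_tip marker_tip tin".split())
find(p,["tin"],"search_frame")
plan([604,73,180])
E
```

```text
3.775 [520.64576088  58.06972632 331.69531281] [-3.14127426e+00  5.70214848e-04 -2.91640960e+00] [-1.49682679e-02  2.54266631e-01  1.66290782e+00 -1.84632896e-04
  1.22378863e+00 -1.81088482e+00]
[[-0.22, -0.94, -0.25, 451.9], [0.97, -0.22, -0.06, 43.04], [0.0, -0.25, 0.97, 483.45], [0.0, 0.0, 0.0, 1.0]]
plate 0.62 [582.  78.  62.] px [320. 209.]
dial_axis 0.6 [539. -96.  91.] px [194. 155.]
dial_tip 0.79 [540. -66.  91.] px [218. 161.]
dial_tip 0.39 [774.  34.   0.] px [270. 293.]
dial_tip 0.3 [320. 232.  -2.] px [463.  49.]
marker_tip 0.54 [586. -97.  58.] px [198. 184.]
marker_tip 0.44 [498. 377.   2.] px [513. 188.]
tin 0.94 [ 674. -395.   -1.] px [ 20. 188.]
tin 0.89 [608.  71.  65.] px [310. 225.]
tin 0.8 [ 683. -295.    6.] px [ 80. 207.]
tin 0.77 [ 676. -281.   66.] px [ 59. 217.]
tin 0.75 [293. 354.  68.] px [591.  39.]
tin 0.69 [598.  70. 130.] px [311. 236.]
[-0.085, -0.008, 0.152, 0.0, 0.0, 0.0, 1]
[-0.085, -0.008, 0.152, 0.0, 0.0, 0.0, 1]
[-0.085, -0.008, 0.152, 0.0, 0.0, 0.0, 1]
[-0.085, -0.008, 0.152, 0.0, 0.0, 0.0, 1]
```

View pics/w0.png

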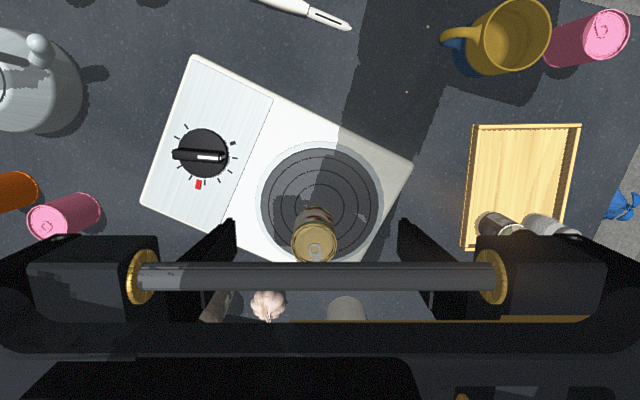

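```bash
python3 - <<'E'
from h import *
a=cv2.imread("pics/w0.png"); cv2.imwrite("pics/tincrop.png",cv2.resize(a[120:270,130:410],(784,420),interpolation=cv2.INTER_CUBIC))
p=env.read_camera("wrist"); c=p["color"].astype(int)
print("tin top",ray(p,314,240,134)[:2],"dial",ray(p,203,154,64.5))
m=(c[...,2]>150)&(c[...,1]<90)&(c[...,0]<90); m[:140]=0;m[200:]=0;m[:,:170]=0;m[:,230:]=0
v,u=np.nonzero(m); print(len(u),ray(p,u.mean(),v.mean(),54))
for n,uv in dict(a=(473,125),b=(580,125),c=(461,248)).items(): print(n,ray(p,*uv,24))
E
```

```text
tin top [598.5669899  77.7439272] dial [539.70220693 -90.80026043  64.5       ]
36 [587.53779541 -99.30625979  54.        ]
a [417.23777496 272.49911251  24.        ]
b [381.85133977 424.25406059  24.        ]
c [605.01142088 322.05968816  24.        ]
```

View pics/tincrop.png

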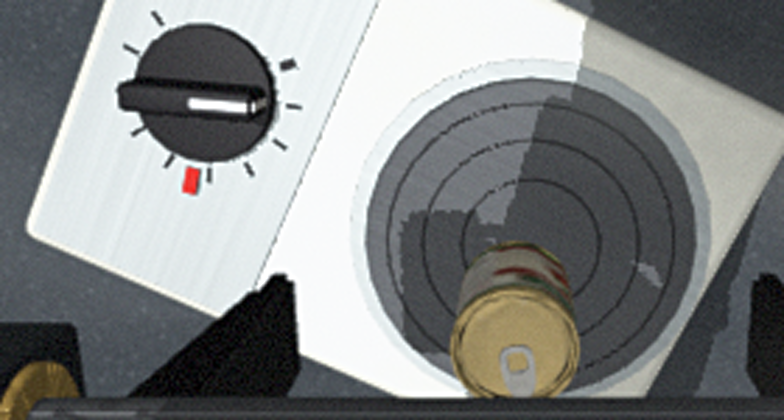

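```bash
python3 - <<'E'
from h import *
plan([602,75,200]); plan([602,75,116],start=[602,75,200,3.367])
E
```

```text
[-0.084, -0.005, 0.132, 0.0, 0.0, 0.0, 1]
[-0.084, -0.005, 0.132, 0.0, 0.0, 0.0, 1]
[-0.084, -0.005, 0.132, 0.0, 0.0, 0.0, 1]
[-0.084, -0.005, 0.132, 0.0, 0.0, 0.0, 1]
[0.0, -0.0, 0.168, 0.0, 0.0, 0.0, 1]
[0.0, -0.0, 0.168, 0.0, 0.0, 0.0, 1]
```

Request:
{"fn": "drive_tool", "kwargs": {"rows": [[[-0.084,-0.005,0.132,0,0,0,1],[-0.084,-0.005,0.132,0,0,0,1],[-0.084,-0.005,0.132,0,0,0,1],[-0.084,-0.005,0.132,0,0,0,1],[0,0,0,0,0,0,1]]]}}

```text
t: 4.8
eef_pos: [601.9, 74.9, 197.3]
tcp_rot: [3.141, -0.004, -2.913]
ft_force: [-1.0, 0.6, 0.1]
opening: 1.003
grip_force: 0.0
```

```bash
python3 - <<'E'
from h import *
s=env.state(); print(s["eef_pos"])
p=env.read_camera("wrist")
find(p,["tin"])
p=env.read_camera("top"); find(p,["tin"],n=6)
p=env.read_camera("scene"); find(p,["tin"],n=4)
E
```

```text
[601.94925121  74.85574703 197.2774714 ]
tin 0.77 [ 687. -295.    1.] px [402. 169.]
tin 0.63 [ 348. -325.    4.] px [416. 251.]
tin 0.6 [ 673. -395.    2.] px [427. 171.]
tin 0.29 [562. 358.   4.] px [243. 203.]
tin 0.97 [ 344. -326.   -2.] px [382. 316.]
tin 0.96 [ 686. -293.   -0.] px [419. 229.]
tin 0.81 [285. 366.  -2.] px [178. 230.]
tin 0.61 [608.  72.  65.] px [309. 188.]
```

Request:
{"fn": "drive_tool", "kwargs": {"rows": [[[0,0,0.165,0,0,0,1],[0,0,0.16,0,0,0,1],[0,0,0,0,0,0,1],[0,0,0,0,0,0,0],[0,0,0,0,0,0,0]]]}}

```text
t: 5.72
eef_pos: [603.1, 74.4, 120.3]
tcp_rot: [-3.141, 0.003, -2.914]
ft_force: [0.2, -0.0, 0.7]
opening: 0.846
grip_force: 0.0
```

Request:
{"fn": "drive_tool", "kwargs": {"rows": [[[0,0,0,0,0,0,0],[0,0,0,0,0,0,0],[0,0,0,0,0,0,0]]]}}

```text
t: 6.1
eef_pos: [602.6, 74.3, 118.9]
tcp_rot: [-3.141, 0.001, -2.913]
ft_force: [-1.7, -1.1, 5.3]
opening: 0.597
grip_force: 30.0
```

```bash
python3 - <<'E'
from h import *
s=env.state(); print(s["eef_pos"],s["opening"],s["grip_force"])
e=s["eef_pos"]; y=3.37
plan([e[0],e[1],210],jaw=0); plan([449,359,150],y,jaw=0,start=[e[0],e[1],210,s["tcp_rot"][2]])
E
```

```text
[602.57440199  74.31807464 118.87074117] 0.5966227955915453 30.000764429569244
[-0.0, -0.0, -0.182, 0.0, 0.0, 0.0, 0]
[-0.0, -0.0, -0.182, 0.0, 0.0, 0.0, 0]
[0.049, 0.178, 0.034, -0.0, 0.0, -0.0, 0]
[0.049, 0.178, 0.034, -0.0, 0.0, -0.0, 0]
[0.049, 0.178, 0.034, -0.0, 0.0, -0.0, 0]
[0.049, 0.178, 0.034, -0.0, 0.0, -0.0, 0]
[0.049, 0.178, 0.034, -0.0, 0.0, -0.0, 0]
[0.049, 0.178, 0.034, -0.0, 0.0, -0.0, 0]
[0.049, 0.178, 0.034, -0.0, 0.0, -0.0, 0]
```

Request:
{"fn": "drive_tool", "kwargs": {"rows": [[[0,0,-0.182,0,0,0,0],[0,0,-0.182,0,0,0,0],[0.049,0.178,0.034,0,0,0,0],[0.049,0.178,0.034,0,0,0,0],[0.049,0.178,0.034,0,0,0,0]]]}}

```text
t: 6.72
eef_pos: [535.4, 197.1, 183.5]
tcp_rot: [3.141, -0.0, -2.914]
ft_force: [0.9, 0.5, -1.9]
opening: 0.596
grip_force: 30.0
```

Request:
{"fn": "drive_tool", "kwargs": {"rows": [[[0.049,0.178,0.034,0,0,0,0],[0.049,0.178,0.034,0,0,0,0],[0.049,0.178,0.034,0,0,0,0],[0.049,0.178,0.034,0,0,0,0],[0,0,0,0,0,0,0]]]}}

```text
t: 7.35
eef_pos: [446.5, 360.4, 149.0]
tcp_rot: [-3.141, -0.002, -2.91]
ft_force: [1.0, -0.6, -2.1]
opening: 0.599
grip_force: 30.0
```

```bash
python3 - <<'E'
from h import *
s=env.state(); print(s["eef_pos"],s["tcp_rot"],s["opening"])
p=env.read_camera("wrist"); cv2.imwrite("pics/w1.png",p["color"])
find(p,["tray","salt_shaker","spice_jar"],n=2)
for c in("top","scene"): find(env.read_camera(c),["tray","tin","plate","dial_axis"],n=2)
E
```

```text
[446.52769761 360.36450422 149.03123084] [-3.14135321e+00 -1.65845188e-03 -2.91008115e+00] 0.5990223328083353
salt_shaker 0.56 [546. 428.   3.] px [356. 286.]
tray 0.63 [319. 230.   2.] px [275. 263.]
tray 0.55 [497. 374.   3.] px [239. 219.]
tin 0.82 [ 690. -290.   -1.] px [401. 168.]
tin 0.77 [ 350. -325.    1.] px [416. 251.]
plate 0.82 [581.  82.  60.] px [310. 193.]
dial_axis 0.9 [542. -96.  87.] px [357. 200.]
dial_axis 0.16 [ 785. -190.    1.] px [376. 147.]
tray 0.71 [497. 371.  -1.] px [220. 190.]
tray 0.55 [550. 424.   6.] px [217. 174.]
tin 0.95 [452. 358.  94.] px [209. 179.]
tin 0.69 [ 343. -324.    1.] px [382. 315.]
plate 0.59 [575.  77.  61.] px [302. 194.]
plate 0.36 [ 443. -279.  101.] px [386. 261.]
dial_axis 0.72 [ 540. -102.   90.] px [346. 216.]
```

View pics/w1.png

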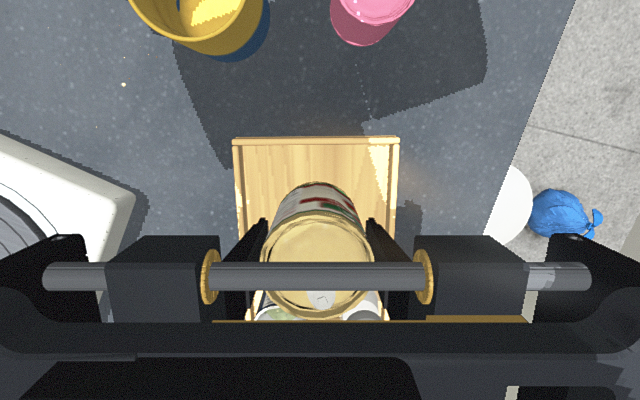

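Request:
{"fn": "drive_tool", "kwargs": {"rows": [[[0,0,0.15,0,0,0,0],[0,0,0.13,0,0,0,0],[0,0,0.04,0,0,0,0],[0,0,0.012,0,0,0,0],[0,0,0,0,0,0,0]]]}}

```text
t: 8.68
eef_pos: [448.8, 358.7, 67.7]
tcp_rot: [3.141, 0.001, -2.914]
ft_force: [0.5, 0.3, -1.6]
opening: 0.599
grip_force: 30.0
```

Request:
{"fn": "drive_tool", "kwargs": {"rows": [[[0,0,0.008,0,0,0,0],[0,0,0.006,0,0,0,0],[0,0,0,0,0,0,0]]]}}

```text
t: 9.05
eef_pos: [448.5, 358.5, 63.5]
tcp_rot: [3.141, 0.0, -2.914]
ft_force: [0.0, 0.9, -2.1]
opening: 0.598
grip_force: 30.0
```

Request:
{"fn": "drive_tool", "kwargs": {"rows": [[[0,0,0.003,0,0,0,0],[0,0,0,0,0,0,1],[0,0,0,0,0,0,1],[0,0,0,0,0,0,1],[0,0,-0.1,0,0,0,1]]]}}

```text
t: 9.68
eef_pos: [447.8, 358.0, 86.6]
tcp_rot: [-3.141, -0.003, -2.914]
ft_force: [0.0, -0.2, -0.3]
opening: 0.958
grip_force: 0.0
```

Request:
{"fn": "drive_tool", "kwargs": {"rows": [[[0,0,-0.2,0,0,0,1],[0,0,-0.2,0,0,0,1],[0,0,-0.2,0,0,0,1],[0,0,-0.2,0,0,0,1],[0,0,-0.2,0,0,0,1]]]}}

```text
t: 10.3
eef_pos: [448.2, 358.2, 339.5]
tcp_rot: [3.141, 0.0, -2.914]
ft_force: [0.7, 0.4, -0.5]
opening: 0.999
grip_force: 0.0
```

```bash
python3 - <<'E'
from h import *
s=env.state(); print(s["eef_pos"],s["joints"])
p=env.read_camera("wrist"); find(p,["tin","tray"],n=2)
for c in("top","scene"):
    p=env.read_camera(c); find(p,["kettle","kettle_handle","kettle_spout"],n=1)
    if c=="scene": find(p,["tin"],n=5)
e=s["eef_pos"]
plan([505,-230,350],3.9)
E
```

```text
[448.16345366 358.23020914 339.45507023] [ 5.59191659e-01  3.27633370e-01  1.53614864e+00  6.14030378e-05
  1.27753096e+00 -1.23962104e+00]
tin 0.98 [288. 367.   0.] px [346.  52.]
tin 0.91 [457. 358.  10.] px [314. 163.]
tray 0.73 [497. 375.   3.] px [319. 189.]
kettle 0.68 [ 785. -193.   -0.] px [376. 147.]
kettle_handle 0.96 [ 509. -366.  150.] px [433. 204.]
kettle_spout 0.94 [ 443. -281.   97.] px [408. 224.]
kettle 0.56 [ 505. -363.    3.] px [418. 278.]
kettle_handle 0.87 [ 506. -362.  149.] px [426. 246.]
kettle_spout 0.63 [ 445. -279.   99.] px [387. 261.]
tin 0.93 [453. 360.   9.] px [213. 197.]
tin 0.84 [ 683. -299.    1.] px [420. 230.]
tin 0.79 [288. 366.   1.] px [179. 229.]
tin 0.77 [ 671. -393.   -1.] px [447. 245.]
tin 0.61 [ 340. -326.   -2.] px [382. 317.]
[0.026, -0.195, -0.004, -0.0, -0.0, -0.0141, 1]
[0.035, -0.194, -0.004, -0.0, -0.0, -0.0141, 1]
[0.043, -0.192, -0.004, -0.0, -0.0, -0.0141, 1]
[0.052, -0.19, -0.004, -0.0, -0.0, -0.0141, 1]
[0.06, -0.188, -0.004, -0.0, -0.0, -0.0141, 1]
[0.068, -0.185, -0.004, -0.0, -0.0, -0.0141, 1]
[0.076, -0.182, -0.004, -0.0, -0.0, -0.0141, 1]
[0.084, -0.178, -0.004, -0.0, -0.0, -0.0141, 1]
[0.092, -0.174, -0.004, -0.0, -0.0, -0.0141, 1]
[0.1, -0.17, -0.004, -0.0, -0.0, -0.0141, 1]
[0.107, -0.165, -0.004, -0.0, -0.0, -0.0141, 1]
[0.114, -0.161, -0.004, -0.0, -0.0, -0.0141, 1]
```

```bash
python3 - <<'E'
from h import *
plan([490,-330,330],2.217,n=15)
E
```

```text
[0.031, -0.181, 0.002, -0.0, -0.0, 0.0245, 1]
[0.017, -0.183, 0.002, -0.0, -0.0, 0.0245, 1]
[0.003, -0.184, 0.002, -0.0, -0.0, 0.0245, 1]
[-0.012, -0.184, 0.002, -0.0, -0.0, 0.0245, 1]
[-0.026, -0.182, 0.002, -0.0, -0.0, 0.0245, 1]
[-0.04, -0.18, 0.002, -0.0, -0.0, 0.0245, 1]
[-0.053, -0.176, 0.002, -0.0, -0.0, 0.0245, 1]
[-0.067, -0.171, 0.002, -0.0, -0.0, 0.0245, 1]
[-0.08, -0.166, 0.002, -0.0, -0.0, 0.0245, 1]
[-0.092, -0.159, 0.002, -0.0, -0.0, 0.0245, 1]
[-0.104, -0.152, 0.002, -0.0, -0.0, 0.0245, 1]
[-0.115, -0.143, 0.002, -0.0, -0.0, 0.0245, 1]
[-0.126, -0.134, 0.002, -0.0, -0.0, 0.0245, 1]
[-0.136, -0.124, 0.002, -0.0, -0.0, 0.0245, 1]
[-0.145, -0.113, 0.002, -0.0, -0.0, 0.0245, 1]
```

Request:
{"fn": "drive_tool", "kwargs": {"rows": [[[0.031,-0.181,0.002,0,0,0.0245,1],[0.017,-0.183,0.002,0,0,0.0245,1],[0.003,-0.184,0.002,0,0,0.0245,1],[-0.012,-0.184,0.002,0,0,0.0245,1],[-0.026,-0.182,0.002,0,0,0.0245,1]]]}}

```text
t: 11.52
eef_pos: [462.1, 127.5, 335.0]
tcp_rot: [3.142, 0.0, 2.982]
ft_force: [-0.6, -0.3, -0.4]
opening: 0.999
grip_force: 0.0
```

Request:
{"fn": "drive_tool", "kwargs": {"rows": [[[-0.04,-0.18,0.002,0,0,0.0245,1],[-0.053,-0.176,0.002,0,0,0.0245,1],[-0.067,-0.171,0.002,0,0,0.0245,1],[-0.08,-0.166,0.002,0,0,0.0245,1],[-0.092,-0.159,0.002,0,0,0.0245,1]]]}}

```text
t: 12.15
eef_pos: [476.0, -102.2, 332.5]
tcp_rot: [3.141, -0.0, 2.597]
ft_force: [0.5, 0.0, 0.8]
opening: 1.001
grip_force: 0.0
```

Request:
{"fn": "drive_tool", "kwargs": {"rows": [[[-0.104,-0.152,0.002,0,0,0.0245,1],[-0.115,-0.143,0.002,0,0,0.0245,1],[-0.126,-0.134,0.002,0,0,0.0245,1],[-0.136,-0.124,0.002,0,0,0.0245,1],[-0.145,-0.113,0.002,0,0,0.0245,1]]]}}

```text
t: 12.78
eef_pos: [489.6, -331.7, 329.8]
tcp_rot: [3.142, -0.0, 2.212]
ft_force: [0.8, -0.5, -0.6]
opening: 1.002
grip_force: 0.0
```

```bash
python3 - <<'E'
from h import *
s=env.state(); print(s["t"],s["eef_pos"],s["tcp_rot"])
p=env.read_camera("wrist"); cv2.imwrite("pics/w2.png",p["color"]); find(p,["kettle","kettle_handle","kettle_spout"],n=2)
p=env.read_camera("scene"); find(p,["kettle","kettle_handle","kettle_spout"],n=1)
E
```

```text
12.775 [ 489.57635793 -331.68318958  329.83816077] [ 3.14150514e+00 -3.05901661e-04  2.21240261e+00]
kettle 0.72 [ 505. -366.    0.] px [310. 182.]
kettle_handle 0.76 [ 502. -371.  153.] px [303. 214.]
kettle_spout 0.77 [ 442. -282.   94.] px [308. 115.]
kettle 0.78 [ 506. -363.    0.] px [418. 279.]
kettle_handle 0.93 [ 507. -367.  150.] px [428. 247.]
kettle_spout 0.65 [ 443. -282.   97.] px [387. 262.]
```

View pics/w2.png

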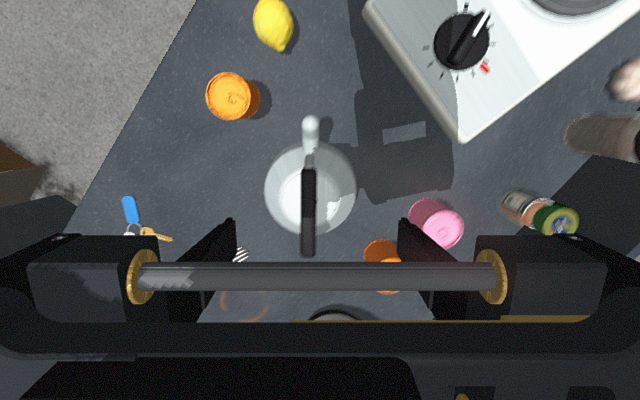

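```bash
python3 - <<'E'
from h import *
p=env.read_camera("wrist"); a=ray(p,309,167,159);b=ray(p,307.5,254,159);print(a,b,(a+b)/2,np.linalg.norm(a-b),np.arctan2(*(a-b)[1::-1]))
plan([506,-367,220],2.217); plan([506,-367,151],start=[506,-367,220,2.217])
E
```

```text
[ 475.59770925 -321.08995072  159.        ] [ 534.09997336 -402.58540387  159.        ] [ 504.84884131 -361.8376773   159.        ] 100.31960820392862 2.1934080696268574
[-0.053, -0.013, 0.147, 0.0, 0.0, -0.0001, 1]
[-0.053, -0.013, 0.147, 0.0, 0.0, -0.0001, 1]
[-0.053, -0.013, 0.147, 0.0, 0.0, -0.0001, 1]
[0.0, -0.0, 0.138, 0.0, 0.0, 0.0, 1]
[0.0, -0.0, 0.138, 0.0, 0.0, 0.0, 1]
```

Request:
{"fn": "drive_tool", "kwargs": {"rows": [[[-0.052,-0.014,0.147,0,0,0,1],[-0.052,-0.014,0.147,0,0,0,1],[-0.052,-0.012,0.147,0,0,0,1],[0,0,0.138,0,0,0,1],[0,0,0.138,0,0,0,1]]]}}

```text
t: 13.85
eef_pos: [505.3, -366.7, 150.0]
tcp_rot: [3.141, 0.0, 2.216]
ft_force: [0.2, 0.3, -1.0]
opening: 0.996
grip_force: 0.0
```

Request:
{"fn": "drive_tool", "kwargs": {"rows": [[[0,0,0,0,0,0,1],[0,0,0,0,0,0,0],[0,0,0,0,0,0,0],[0,0,0,0,0,0,0],[0,0,0,0,0,0,0]]]}}

```text
t: 14.48
eef_pos: [505.2, -367.3, 151.4]
tcp_rot: [3.141, 0.001, 2.215]
ft_force: [-0.8, -0.1, -0.4]
opening: 0.633
grip_force: 0.0
```

Request:
{"fn": "drive_tool", "kwargs": {"rows": [[[0,0,0,0,0,0,0],[0,0,0,0,0,0,0],[0,0,0,0,0,0,0],[0,0,0,0,0,0,0],[0,0,0,0,0,0,0]]]}}

```text
t: 15.1
eef_pos: [505.1, -367.2, 150.7]
tcp_rot: [3.141, -0.0, 2.215]
ft_force: [1.1, 0.3, -1.2]
opening: 0.184
grip_force: 29.9
```

Request:
{"fn": "drive_tool", "kwargs": {"rows": [[[0,0,-0.03,0,0,0,0],[0,0,-0.1,0,0,0,0],[0,0,-0.14,0,0,0,0],[0,0,-0.14,0,0,0,0],[0,0,-0.07,0,0,0,0]]]}}

```text
t: 15.72
eef_pos: [505.2, -367.4, 273.0]
tcp_rot: [3.141, 0.002, 2.215]
ft_force: [-0.2, -0.9, -4.5]
opening: 0.193
grip_force: 29.9
```

```bash
python3 - <<'E'
from h import *
s=env.state(); print(s["eef_pos"],s["tcp_rot"],s["opening"],s["grip_force"],s["moment"])
p=env.read_camera("scene"); find(p,["kettle","kettle_handle","kettle_spout"],n=1)
e=s["eef_pos"]
plan([579,79,e[2]],1.36,jaw=0,n=14)
E
```

```text
[ 505.16914094 -367.37707001  272.98020651] [3.14119848e+00 1.80689100e-03 2.21505748e+00] 0.19265137782996586 29.93408739566803 [-0.13304096 -0.03431488  0.01847868]
kettle 0.56 [ 504. -361.  127.] px [424. 252.]
kettle_handle 0.91 [ 504. -365.  275.] px [436. 216.]
kettle_spout 0.63 [562.   7.   2.] px [319. 217.]
[0.089, 0.094, -0.001, -0.0, -0.0, 0.0194, 0]
[0.095, 0.088, -0.001, -0.0, -0.0, 0.0194, 0]
[0.1, 0.082, -0.001, -0.0, -0.0, 0.0194, 0]
[0.105, 0.076, -0.001, -0.0, -0.0, 0.0194, 0]
[0.109, 0.069, -0.001, -0.0, -0.0, 0.0194, 0]
[0.113, 0.062, -0.001, -0.0, -0.0, 0.0194, 0]
[0.117, 0.055, -0.001, -0.0, -0.0, 0.0194, 0]
[0.12, 0.048, -0.001, -0.0, -0.0, 0.0194, 0]
[0.123, 0.041, -0.001, -0.0, -0.0, 0.0194, 0]
[0.125, 0.033, -0.001, -0.0, -0.0, 0.0194, 0]
[0.127, 0.025, -0.001, -0.0, -0.0, 0.0194, 0]
[0.128, 0.018, -0.001, -0.0, -0.0, 0.0194, 0]
[0.129, 0.01, -0.001, -0.0, -0.0, 0.0194, 0]
[0.129, 0.002, -0.001, -0.0, -0.0, 0.0194, 0]
```

Request:
{"fn": "drive_tool", "kwargs": {"rows": [[[0.089,0.094,0,0,0,0.0194,0],[0.095,0.088,0,0,0,0.0194,0],[0.1,0.082,0,0,0,0.0194,0],[0.105,0.076,0,0,0,0.0194,0],[0.109,0.069,0,0,0,0.0194,0]]]}}

```text
t: 16.55
eef_pos: [531.4, -206.5, 269.5]
tcp_rot: [-3.14, -0.002, 1.908]
ft_force: [-0.2, 0.6, -4.0]
opening: 0.19
grip_force: 30.0
```

Request:
{"fn": "drive_tool", "kwargs": {"rows": [[[0.113,0.062,0,0,0,0.0194,0],[0.117,0.055,0,0,0,0.0194,0],[0.12,0.048,0,0,0,0.0194,0],[0.123,0.041,0,0,0,0.0194,0],[0.125,0.033,0,0,0,0.0194,0]]]}}

```text
t: 17.18
eef_pos: [557.5, -47.2, 269.5]
tcp_rot: [-3.139, -0.001, 1.604]
ft_force: [0.4, -0.1, -5.0]
opening: 0.187
grip_force: 30.0
```

Request:
{"fn": "drive_tool", "kwargs": {"rows": [[[0.127,0.025,0,0,0,0.0194,0],[0.128,0.018,0,0,0,0.0194,0],[0.129,0.01,0,0,0,0.0194,0],[0.129,0.002,0,0,0,0.0194,0],[0,0,0,0,0,0,0]]]}}

```text
t: 17.8
eef_pos: [578.5, 81.1, 269.4]
tcp_rot: [-3.139, 0.0, 1.364]
ft_force: [0.1, 1.0, -4.8]
opening: 0.187
grip_force: 30.0
```

```bash
python3 - <<'E'
from h import *
s=env.state(); print(s["t"],s["eef_pos"],s["tcp_rot"],s["opening"],s["moment"])
for c in ("scene","top"):
    p=env.read_camera(c); find(p,["kettle","kettle_handle","kettle_spout","plate","dial_axis"],n=1)
plan([579,79,225],jaw=0)
E
```

```text
17.8 [578.54288275  81.05847273 269.4346442 ] [-3.13938224e+00  1.06788800e-04  1.36362011e+00] 0.18713997343155014 [ 0.09233313  0.06740027 -0.01995839]
kettle 0.67 [495. 374.  -2.] px [219. 190.]
kettle_handle 0.74 [577.  84. 267.] px [300. 144.]
kettle_spout 0.74 [598. 189. 217.] px [275. 142.]
plate 0.93 [576.  78.  64.] px [302. 193.]
dial_axis 0.67 [ 540. -102.   91.] px [346. 216.]
dial_axis 0.89 [541. -96.  84.] px [357. 201.]
[-0.0, 0.001, 0.184, 0.0, 0.0, 0.0, 0]
```

Request:
{"fn": "drive_tool", "kwargs": {"rows": [[[-0.016,0,0.1,0,0,0,0],[0,0,0.07,0,0,0,0],[0,0,0.03,0,0,0,0],[0,0,0.01,0,0,0,0],[0,0,0,0,0,0,0]]]}}

```text
t: 19.02
eef_pos: [578.3, 75.4, 218.8]
tcp_rot: [3.141, -0.0, 1.362]
ft_force: [-0.7, 0.0, -3.6]
opening: 0.183
grip_force: 30.0
```

Request:
{"fn": "drive_tool", "kwargs": {"rows": [[[0.006,0,0.01,0,0,0,0],[0,0,0.008,0,0,0,0],[0,0,0.006,0,0,0,0],[0,0,0,0,0,0,0]]]}}

```text
t: 19.52
eef_pos: [578.7, 77.2, 213.5]
tcp_rot: [3.14, -0.001, 1.362]
ft_force: [-0.7, 2.9, 5.6]
opening: 0.188
grip_force: 30.0
```

```bash
python3 - <<'E'
from h import *
s=env.state(); print(s["eef_pos"],s["ft_force"])
for c in ("scene","top"):
    p=env.read_camera(c); find(p,["kettle","kettle_handle","kettle_spout","plate","dial_axis"],n=1)
    cv2.imwrite(f"pics/{c}3.png",p["color"])
a=cv2.imread("pics/scene3.png")[110:260,230:400]; cv2.imwrite("pics/k.png",cv2.resize(a,(680,600),interpolation=cv2.INTER_CUBIC))
E
```

```text
[578.71116551  77.15986751 213.49549646] [-0.69136912  2.88671592  5.55057434]
kettle 0.8 [580.  82.  64.] px [302. 192.]
kettle_handle 0.57 [576.  79. 213.] px [301. 158.]
kettle_spout 0.78 [600. 184. 161.] px [278. 156.]
plate 0.88 [575.  79.  63.] px [302. 194.]
plate 0.63 [534. -63.  87.] px [348. 203.]
dial_axis 0.86 [542. -98.  83.] px [357. 201.]
```

View pics/k.png

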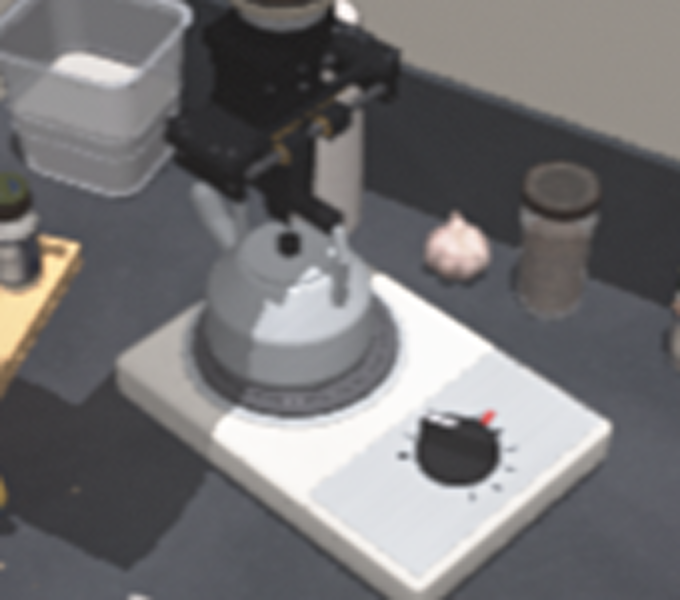

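Request:
{"fn": "drive_tool", "kwargs": {"rows": [[[0,0,0,0,0,0,0.5],[0,0,0,0,0,0,0.5],[0,0,0,0,0,0,0.5],[0,0,0,0,0,0,0.5],[0,0,-0.1,0,0,0,0.5]]]}}

```text
t: 20.75
eef_pos: [577.7, 76.7, 236.2]
tcp_rot: [-3.138, 0.001, 1.362]
ft_force: [-0.6, -0.1, 0.4]
opening: 0.5
grip_force: 0.0
```

Request:
{"fn": "drive_tool", "kwargs": {"rows": [[[0,0,-0.15,0,0,0,0.5],[0,0,-0.15,0,0,0,0.5],[0,0,0,0,0,0,0.5]]]}}

```text
t: 21.12
eef_pos: [579.1, 76.8, 315.0]
tcp_rot: [3.137, -0.001, 1.362]
ft_force: [0.0, -0.6, -0.3]
opening: 0.503
grip_force: 0.0
```

```bash
python3 - <<'E'
from h import *
s=env.state(); print(s["t"],s["eef_pos"],s["opening"])
p=env.read_camera("scene"); find(p,["kettle","kettle_spout","plate"],n=1)
plan([544,-133,220],1.69,jaw=0.5)
E
```

```text
21.125 [579.10283428  76.80582287 315.03867834] 0.502672632284526
kettle 0.88 [576.  81.  67.] px [302. 193.]
kettle_spout 0.96 [599. 187. 160.] px [277. 156.]
plate 0.9 [577.  78.  66.] px [302. 193.]
[-0.17, 0.008, 0.073, -0.0001, 0.0, -0.0209, 0.5]
[-0.17, -0.003, 0.073, -0.0001, 0.0, -0.0209, 0.5]
[-0.169, -0.014, 0.073, -0.0001, 0.0, -0.0209, 0.5]
[-0.168, -0.025, 0.073, -0.0001, 0.0, -0.0209, 0.5]
[-0.166, -0.036, 0.073, -0.0001, 0.0, -0.0209, 0.5]
```

Request:
{"fn": "drive_tool", "kwargs": {"rows": [[[-0.17,0.008,0.03,0,0,-0.021,0.5],[-0.17,-0.003,0.085,0,0,-0.021,0.5],[-0.169,-0.014,0.085,0,0,-0.021,0.5],[-0.168,-0.025,0.085,0,0,-0.021,0.5],[-0.166,-0.036,0.08,0,0,-0.021,0.5]]]}}

```text
t: 21.95
eef_pos: [543.8, -134.0, 219.4]
tcp_rot: [-3.14, -0.001, 1.694]
ft_force: [0.8, -0.8, -0.2]
opening: 0.499
grip_force: 0.0
```

Request:
{"fn": "drive_tool", "kwargs": {"rows": [[[0,0,0,0,0,0,0.5],[0,0,0,0,0,0,0.5]]]}}

```text
t: 22.2
eef_pos: [544.4, -132.7, 220.6]
tcp_rot: [-3.141, -0.001, 1.691]
ft_force: [-0.1, -0.2, 0.2]
opening: 0.502
grip_force: 0.0
```

```bash
python3 - <<'E'
from h import *
s=env.state(); print(s["t"],s["eef_pos"],s["tcp_rot"])
p=env.read_camera("wrist"); find(p,["dial_axis","dial_tip","marker_tip"],n=1); c=p["color"].astype(int); cv2.imwrite("pics/w4.png",p["color"])
m=((c[...,2]>140)&(c[...,1]<90)&(c[...,0]<90)).astype(np.uint8)
n,l,st,ce=cv2.connectedComponentsWithStats(m)
for i in range(1,n):
    if st[i,4]>30:
        v,u=np.nonzero(l==i); print("red",st[i],ce[i],ray(p,*ce[i],54.5))
np.save("K.npy",p["camera_matrix"]);np.save("pose.npy",p["pose"])
E
```

```text
22.2 [ 544.43956363 -132.65286666  220.6147154 ] [-3.14071801e+00 -7.59049316e-04  1.69057103e+00]
dial_axis 0.65 [539. -94.  87.] px [314. 149.]
dial_tip 0.59 [542. -67.  90.] px [321. 119.]
marker_tip 0.59 [590. -96.  60.] px [365. 154.]
red [355 152  13   8  78] [361.1025641  155.57692308] [587.4318246  -98.78244469  54.5       ]
```

View pics/w4.png

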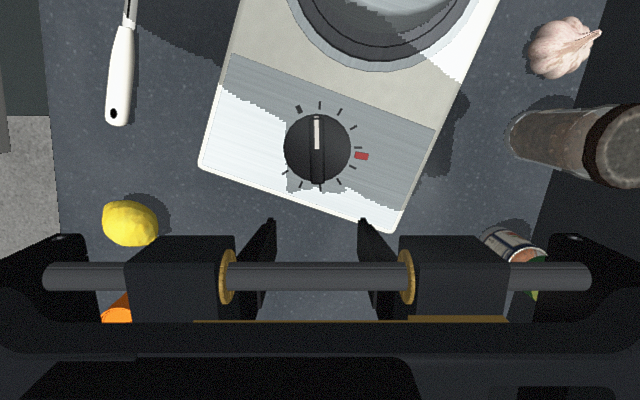

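```bash
python3 - <<'E'
from h import *
a=cv2.imread("pics/w4.png"); p=dict(camera_matrix=np.load("K.npy"),pose=np.load("pose.npy"))
g=a.max(2); r=np.zeros(g.shape,np.uint8); cv2.circle(r,(317,149),42,1,-1)
m=((g<75)&(r>0)).astype(np.uint8); m=cv2.morphologyEx(m,cv2.MORPH_OPEN,np.ones((5,5),np.uint8))
c=max(cv2.findContours(m,0,2)[0],key=cv2.contourArea); 
h=cv2.convexHull(c); W=np.array([ray(p,*q[0],64.5)[:2] for q in c])
M=np.c_[2*W,np.ones(len(W))]; s=np.linalg.lstsq(M,(W**2).sum(1),rcond=None)[0]
ctr=s[:2]; print("ctr",ctr,"rad",np.sqrt(s[2]+ctr@ctr))
rr=np.zeros_like(r); cv2.circle(rr,(317,140),28,1,-1)
wm=((a.min(2)>140)&(rr>0)).astype(np.uint8); n,l,st,ce=cv2.connectedComponentsWithStats(wm)
i=1+np.argmax(st[1:,4]); v,u=np.nonzero(l==i); print(st[i],ce[i])
W2=np.array([ray(p,x,y,88.5)[:2] for x,y in zip(u,v)]); cc=W2.mean(0); d=np.linalg.svd(W2-cc)[2][0]; d*=np.sign(d[1])
print("line mid",cc,"dir",np.degrees(np.arctan2(d[1],d[0])),"ext",(W2-cc)@d@np.ones(1) if 0 else np.ptp((W2-cc)@d))
mk=ray(p,361.1,155.6,54.5)[:2]; q=mk-ctr; print("mark",mk,np.linalg.norm(q),np.degrees(np.arctan2(q[1],q[0])))
E
```

```text
ctr [539.52500949 -96.78102364] rad 31.063801301202766
[314 120   5  29 129] [316.24806202 133.31782946]
line mid [538.62072767 -79.74336653] dir 98.16686091359713 ext 25.02170820019858
mark [587.43290995 -98.80632043] 47.950690858038094 -2.4207260902915606
```

```bash
python3 - <<'E'
from h import *
plan([539.3,-97,150],1.70,jaw=0.5,n=2)
E
```

```text
[0.071, -0.002, 0.143, 0.0001, 0.0, -0.0012, 0.5]
[0.071, -0.002, 0.143, 0.0001, 0.0, -0.0012, 0.5]
```

Request:
{"fn": "drive_tool", "kwargs": {"rows": [[[0.071,-0.002,0.143,0,0,-0.001,0.5],[0.071,-0.002,0.143,0,0,-0.001,0.5],[0,0,0.15,0,0,0,0.5],[0,0,0.08,0,0,0,0.5],[0,0,0,0,0,0,0.5]]]}}

```text
t: 23.02
eef_pos: [538.9, -97.0, 91.3]
tcp_rot: [-3.14, -0.001, 1.699]
ft_force: [-0.4, 0.3, 0.2]
opening: 0.502
grip_force: 0.0
```

Request:
{"fn": "drive_tool", "kwargs": {"rows": [[[0,0,0.016,0,0,0,0.5],[0,0,0,0,0,0,0],[0,0,0,0,0,0,0],[0,0,0,0,0,0,0],[0,0,0,0,0,0,0]]]}}

```text
t: 23.65
eef_pos: [540.2, -97.9, 88.5]
tcp_rot: [3.139, 0.001, 1.698]
ft_force: [3.2, 5.0, -7.6]
opening: 0.148
grip_force: 30.0
```

Request:
{"fn": "drive_tool", "kwargs": {"rows": [[[0,0,0,0,0,0,0],[0,0,0,0,0,0,0],[0,0,0,0,0,0,0]]]}}

```text
t: 24.02
eef_pos: [540.2, -97.8, 88.4]
tcp_rot: [3.139, 0.001, 1.698]
ft_force: [5.2, 1.2, -0.7]
opening: 0.144
grip_force: 30.0
```

Request:
{"fn": "drive_tool", "kwargs": {"rows": [[[0,0,0,0,0,0.03,0],[0,0,0,0,0,0.05,0],[0,0,0,0,0,0.05,0],[0,0,0,0,0,0.05,0],[0,0,0,0,0,0.05,0]]]}}

```text
t: 24.65
eef_pos: [539.9, -97.7, 88.4]
tcp_rot: [3.14, -0.001, 0.97]
ft_force: [3.6, 2.3, 1.4]
opening: 0.149
grip_force: 30.0
```

Request:
{"fn": "drive_tool", "kwargs": {"rows": [[[0,0,0,0,0,0.05,0],[0,0,0,0,0,0.05,0],[0,0,0,0,0,0.05,0],[0,0,0,0,0,0.05,0],[0,0,0,0,0,0.05,0]]]}}

```text
t: 25.28
eef_pos: [539.7, -97.4, 88.4]
tcp_rot: [-3.141, -0.001, 0.185]
ft_force: [2.2, 4.8, 2.0]
opening: 0.149
grip_force: 30.0
```

Request:
{"fn": "drive_tool", "kwargs": {"rows": [[[0,0,0,0,0,0.05,0],[0,0,0,0,0,0.024,0],[0,0,0,0,0,0,0],[0,0,0,0,0,0,0]]]}}

```text
t: 25.78
eef_pos: [539.7, -97.3, 88.4]
tcp_rot: [-3.141, -0.001, -0.043]
ft_force: [3.3, 4.8, 1.8]
opening: 0.146
grip_force: 30.0
```

Request:
{"fn": "drive_tool", "kwargs": {"rows": [[[0,0,0,0,0,0,0.5],[0,0,0,0,0,0,0.5],[0,0,0,0,0,0,0.5],[0,0,0,0,0,0,0.5],[0,0,-0.1,0,0,0,0.5]]]}}

```text
t: 26.4
eef_pos: [538.5, -97.6, 112.1]
tcp_rot: [-3.141, 0.003, -0.043]
ft_force: [0.2, 0.4, 0.4]
opening: 0.497
grip_force: 0.0
```

Request:
{"fn": "drive_tool", "kwargs": {"rows": [[[-0.05,0,-0.15,0,0,0,0.5],[-0.05,0,-0.15,0,0,0,0.5],[-0.05,0,-0.15,0,0,0,0.5],[0,0,0,0,0,0,0.5],[0,0,0,0,0,0,0.5]]]}}

```text
t: 27.02
eef_pos: [501.6, -96.1, 225.2]
tcp_rot: [-3.141, 0.0, -0.043]
ft_force: [-0.0, 0.5, -1.3]
opening: 0.497
grip_force: 0.0
```

```bash
python3 - <<'E'
from h import *
s=env.state(); print(s["t"],s["eef_pos"],s["tcp_rot"])
p=env.read_camera("wrist"); find(p,["dial_axis","dial_tip","marker_tip","kettle"],n=1)
cv2.imwrite("pics/w5.png",p["color"]); np.save("pose.npy",p["pose"])
q=env.read_camera("scene"); find(q,["tin","kettle","kettle_spout","plate","dial_tip","marker_tip"],n=2); cv2.imwrite("pics/s5.png",q["color"])
b=np.zeros((600,800,3),np.uint8)
K=p["camera_matrix"]; c=np.linalg.inv(p["pose"])@np.array([540,-97.5,70,1]); x=K@np.array([c[0],-c[1],-c[2]]); u,v=(x[:2]/x[2]).astype(int); print(u,v)
b[:, :400]=cv2.resize(p["color"][max(v-60,0):max(v-60,0)+120,u-40:u+40],(400,600),interpolation=cv2.INTER_CUBIC)
b[:, 400:]=cv2.resize(q["color"][120:300,200:320],(400,600),interpolation=cv2.INTER_CUBIC)
cv2.imwrite("pics/fin.png",b)
E
```

```text
27.025 [501.61790498 -96.13629344 225.18775381] [-3.14142584e+00  2.36613328e-04 -4.25757141e-02]
dial_axis 0.92 [540. -98.  89.] px [318. 149.]
dial_tip 0.94 [574. -97.  87.] px [315. 110.]
marker_tip 0.64 [586. -96.  61.] px [314.  99.]
kettle 0.7 [576.  78.  64.] px [138. 116.]
tin 0.96 [ 685. -296.    2.] px [420. 229.]
tin 0.88 [454. 358.   7.] px [214. 197.]
kettle 0.72 [579.  80.  65.] px [302. 192.]
kettle_spout 0.73 [602. 184. 160.] px [278. 156.]
kettle_spout 0.51 [775. 166.  -1.] px [311. 165.]
plate 0.56 [579.  76.  60.] px [303. 194.]
dial_tip 0.67 [570. -97.  87.] px [349. 210.]
dial_tip 0.4 [785. -61.   1.] px [368. 185.]
317 146
```

View pics/fin.png

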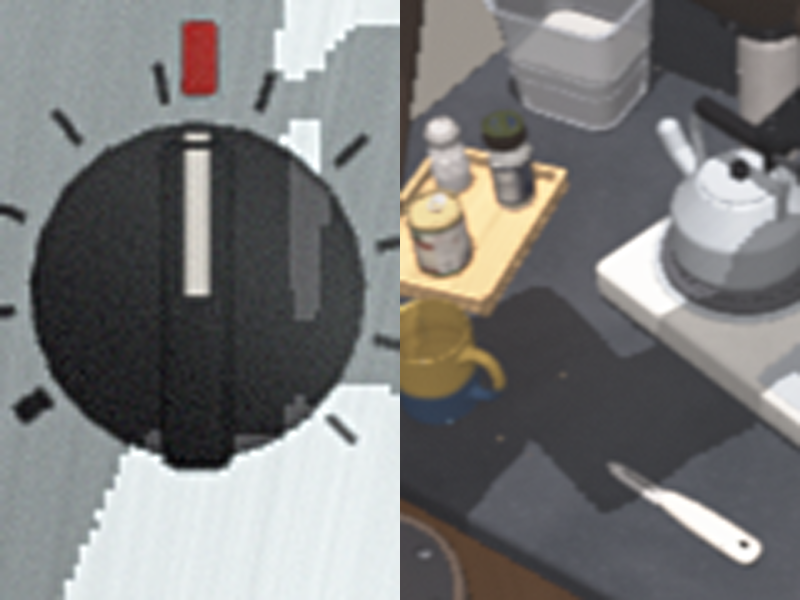

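The pointer line (crop column 198) lines up with the red mark (column 199). The tin stands upright in the tray, and the kettle stands on the plate with its spout pointing away from the dial. The gripper touches nothing, so I am handing in the job.

```bash
python3 -c "
from cell import env
print(env.job_done())"
```

```text
the job is handed in; nothing more can be done
None
```

The job is handed in, with no verdict returned: in the last pictures the tin stood in the tray, the kettle was centred on the plate with its spout away from the dial, and the dial pointed at the red mark.

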